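# Pack out the column cradle and hold the clamp shut

### The arm

A 6-joint arm with a two-finger parallel gripper is mounted at the origin on the work surface. World frame = base frame: x ahead of the robot, y to its left, z up, the work surface at z = 0. Lengths are in m, angles in degrees, forces in N, time in s.
With the tool pointing down it reaches from about 0.3 to 0.75 m from the base axis. Payload 8.5 kg.
Tool frame: the origin (TCP) lies at the very end of the fingers, on their centre line; the grasp point (between the pads) lies 19 mm behind it; x points along the fingers, y is the direction in which the jaws open and shut, and the axes are right-handed (so a half turn about x gives the same grasp; the last joint's range is limited). The gripper opens to 85 mm and grips with 20 to 120 N. Pads are 22 mm wide; open, the fingers measure 114 mm over their backs; the gripper's body (76 mm by 85 mm) begins 54 mm behind the grasp point. The pads swing forward as they close: fully open they stand 13 mm farther back than shut.
Start: joints at [-75.762, 21.807, 74.336, -0, 83.858, -12.336], TCP at [0.246, -0.492, 0.231] pointing down, gripper open.
Joint ranges: [-178.18, 178.18], [-50.72, 133.34], [12.68, 142.11], [-81.47, 261.47], [9.98, 163.14], [-165.26, 165.26]. Speed limits (degrees/s): [136.94, 136.94, 180, 180, 180, 180].

### API

Orientations are given as a 3x3 rotation matrix whose columns are the frame's x, y, z axes.
In Python, from rig import sensors, cams, env gives the robot as it stands.
- The arm moves only by the shell command python3 -m crank 'ROWS' [FORCE]. ROWS is a JSON object of lists of equal length, an entry for each row: "hand": the closure in counts, from 0 (fully open) to 255 (shut); "translation": the shift along the tool's x, y, z in m, a list of three; "dr": the turn, a rotation vector about the tool's x, y, z in rad, a list of three. A call has 1 to 5 rows; each row is the pose to reach, as a shift and turn from the pose commanded when the call began, along the tool's axes at that moment; what a row does not reach only later rows make up. A row lasts 1/10 s, in which the tool goes at most 50 mm and 8.59 degrees, less where a joint would pass 70% of its speed; a pose out of reach is approached as far as the arm can. A call with a gripper value outside its range is refused whole. The fingers move at their own pace and stop on an object; FORCE is the grip in N (left out, the last holds). Time passes only in rows, so rows that repeat a pose let the fingers close. It gives the time, the measured TCP pose, the force and the opening at its end, in the units of the state.
- sensors.observe(): the state, without advancing time (a new reading comes with each control period).
- cams.get_image(name): name is "scene" or "top" or "wrist"; returns (picture, depth): 384x512x3 uint8, blue, green, red; 384x512 float32, m along the optical axis (not along the pixel's ray), 0 where there is no reading.
- cams.calibration(name): a dict with "vertical_fov" (degrees; the focal length in pixels is half the picture's height over the tangent of half this angle, whatever the lens; pixels are square), "cx", "cy" (the principal point, pixels), "extrinsics" (4x4, takes a point from camera to world coordinates). Camera axes: x right, y down, z forward; pixel columns grow to the right and rows downward; lengths in m; the calibration is good to about 2 mm. A picture is of the moment at which its call begins: read the wrist's pose just before it. calibration takes no time and is no camera call; for the wrist camera it gives the pose at the moment of the call.
- env.close_job(): hands the job in, once; it reports no verdict.
The state is a dict: "time_s": time; "q": joint angles; "qvel": joint speeds; "joint_efforts": joint torques, N m; "position": TCP position; "tool_rot": TCP orientation; "ft_force": force on the tool from outside, world axes, zero at the start; "wrist_torque": the same for the moment, N m; "grip_width": finger opening in m.
Only numpy, scipy, OpenCV 4.12 (cv2) and the standard library are available. Lean on these libraries where they do the work, as an engineer would, in place of code of your own. Each camera call takes 0.05 s, during which the arm holds its last target. There are 200 camera calls.

### The job

Stand spacers from the white rack, one at a time, upright and face to face in the channel between the steel column and the blue sprung clamp jaw, until the jaw, pushed against them, closes tight on the stack with its red pointer inside the green band. Spacers not needed stay standing in the rack, and the bottles and other things on the bench are left alone. The jaw springs open when let go, so finish while still holding it firmly pressed against the stack: do not release it.

Things in the scene. Friction and masses are not known exactly. Their poses are not given: they have to be found in the camera images.
- cradle: Aluminium cradle, fixed, 90 (x) by 310 (y) mm. Origin at bench level on the channel's centre line. The channel runs along y: floor 10 mm above the bench, 58 mm wide between rails whose tops are 18 mm up. A green band 18 mm long on both rail tops spans y = +21 to +39 mm. Column at the -y end, jaw at the +y end.
- column: Fixed steel column lying along y in the cradle. Origin: bottom centre (on the channel floor) of its flat end face, 44 wide by 36 mm high, looking along cradle +y to the jaw; the rest runs to -y, at most 40 mm above the floor. Its reach differs: the face lies at cradle y = -16 to +6 mm, so the gap with the pointer mid-band is 24 to 46 mm.
- jaw: Blue clamp jaw sliding along cradle y. Origin: bottom centre (on the channel floor) of its flat pushing face, 50 wide by 40 mm high, looking to -y. A spring holds it open with its origin at cradle y = +85 mm (3 N there, 5 to 6 N at the band); it can be pushed to y = -10. Red pointer bars, level with the face, lie over both rails: the origin's cradle y is the reading.
- jaw_grip (a point): Point to grip on the jaw's blue handle: 10 mm behind the pushing face (+y), 74 mm above the channel floor. The handle is an upright block 24 (x) by 16 (y) mm, from 40 to 86 mm above the channel floor, with flat sides.
- spacer1: Beige spacer, loose, about 50 g, 14 mm thick (y), stands upright: lower body 44 (x) by 14 by 32 mm high, on it a grip tab 26 (x) by 14 mm from 32 to 63 mm up. Origin at the centre of the underside. All four are equal. In the channel its x axis lies across the channel (either way round).
- spacer2: Same as spacer1.
- spacer3: Same as spacer1.
- spacer4: Same as spacer1.
- rack: White plastic rack, fixed, 66 (x) by 160 (y) mm, four slots in a row along y, 36 mm apart, floor 6 mm above the bench, slot walls 16 mm above the bench. The spacers stand in it, thickness along the rack's y. Origin at its centre at bench level.
- bottle_red: Bystander: clear bottle with red cap, 72 mm across, 150 mm tall. Origin at the centre of its underside.
- bottle_blue: Bystander: clear bottle with blue cap, 72 mm across, 150 mm tall. Origin at the centre of its underside.
- bottle_amber: Bystander: amber bottle, 80 mm across, 190 mm tall. Origin at the centre of its underside.
- beaker: Bystander: glass beaker, 60 mm across, 75 mm tall. Origin at the centre of its underside.
- wrench: Bystander: wrench lying flat, 150 mm long.
- vial: Bystander: small capped vial, 28 mm across, 34 mm tall. Origin at the centre of its underside.
- pen_case: Bystander: grey case, 50 by 120 by 22 mm. Origin at the centre of its underside.
Not all that is in view belongs to the job. Leave any purple or yellow look-alike of the spacer1 alone.

How it is judged:
By the outcome, as a careful person would: the job done as asked, in the order asked, and still so for the second after the job is handed in, while the arm keeps its last pose, push and grip.
It also fails if it takes over 72 s, if anything falls off the work surface, if the arm or the gripper's body presses on something with over 40 N, if the wrist force passes 120 N, or if a joint passes its speed limit or range.

## Working session

There is one attempt and no reset: what is moved stays moved. The work goes in short steps, Python scripts to look and compute and a shell command to move; the robot and the scene stay as the last step left them, time stands still between calls to the robot, and variables do not carry over. Pictures are saved under pics/ and viewed, about 8 in all and at most 12, crops included, and the job is handed in when it is done.

```bash
ls; mkdir -p pics; python3 - <<'E'
from rig import sensors,cams
import cv2,numpy as np
print(sensors.observe())
for n in ("top","scene"):
    i,d=cams.get_image(n); cv2.imwrite(f"pics/{n}0.png",i); np.savez(f"pics/{n}0.npz",i=i,d=d)
    print(n,cams.calibration(n),(d>0).mean())
E
```

```text
pics
{'time_s': 0.0, 'q': array([-7.57628486e+01,  2.18412076e+01,  7.43862627e+01, -1.28246849e-04,
        8.38604876e+01, -1.23360798e+01]), 'qvel': array([ 0.07122056, -0.01793699, -0.11665332,  0.06115032, -0.06863998,
       -0.05202243]), 'joint_efforts': array([ 1.12680500e-03, -4.48458552e+01, -2.31280106e+01, -1.14986615e-04,
        4.72998305e-03, -3.83332610e-05]), 'position': array([ 0.24595371, -0.49159175,  0.23070088]), 'tool_rot': array([[-3.79707001e-04,  4.47341216e-01, -8.94363289e-01],
       [ 1.48745737e-03, -8.94362111e-01, -4.47341259e-01],
       [-9.99998822e-01, -1.50018588e-03, -3.25805436e-04]]), 'ft_force': array([-0.69419872,  0.25763483, -0.58032919]), 'wrist_torque': array([ 0.03041479,  0.02517446, -0.01912197]), 'grip_width': 0.08543989937761383}
top {'vertical_fov': 45.097704698242694, 'cx': 256.3840316075518, 'cy': 192.89620944623985, 'extrinsics': array([[-0.00500384, -0.99107623,  0.13320239,  0.42657488],
       [-0.9999701 ,  0.00417378, -0.00651   , -0.0181984 ],
       [ 0.00589595, -0.13323098, -0.99106748,  1.26133412],
       [ 0.        ,  0.        ,  0.        ,  1.        ]])} 0.99578857421875
scene {'vertical_fov': 46.372927135844314, 'cx': 251.74229009232627, 'cy': 193.94201129298978, 'extrinsics': array([[-0.33484009,  0.54163256, -0.77104882,  1.44785547],
       [ 0.94218107,  0.20400311, -0.26585251,  0.2982158 ],
       [ 0.01330198, -0.81548568, -0.57862437,  0.73847119],
       [ 0.        ,  0.        ,  0.        ,  1.        ]])} 0.9956817626953125
```

View pics/top0.png

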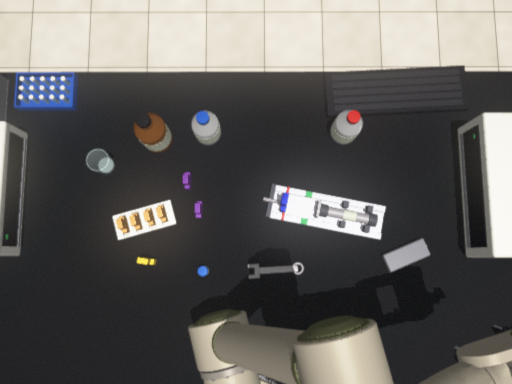

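View pics/scene0.png

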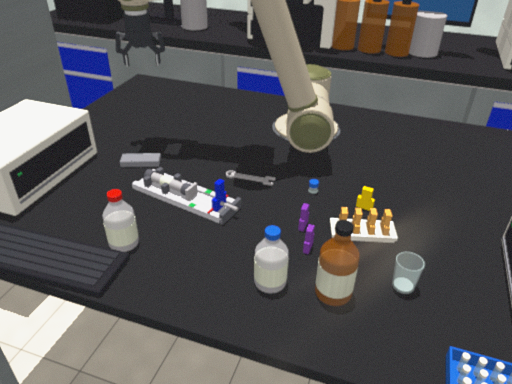

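```bash
cat > h.py <<'E'
import numpy as np,cv2
from rig import sensors,cams
def ray(c,uv,h=384):
    f=h/2/np.tan(np.radians(c["vertical_fov"])/2)
    uv=np.atleast_2d(uv).astype(float)
    d=np.c_[(uv[:,0]-c["cx"])/f,(uv[:,1]-c["cy"])/f,np.ones(len(uv))]
    return c["extrinsics"][:3,3],d@c["extrinsics"][:3,:3].T
def onz(c,uv,z):
    o,d=ray(c,uv); return o+d*((z-o[2])/d[:,2])[:,None]
def cloud(c,dep):
    v,u=np.mgrid[:384,:512]; o,d=ray(c,np.c_[u.ravel(),v.ravel()])
    return (o+d*dep.ravel()[:,None]).reshape(384,512,3)
def blobs(m,amin=8):
    n,l,s,ce=cv2.connectedComponentsWithStats(m.astype(np.uint8))
    return [(s[i,4],ce[i],l==i) for i in range(1,n) if s[i,4]>=amin]
E
python3 - <<'E'
from h import *
z=np.load("pics/top0.npz");i=z["i"];d=z["d"];c=cams.calibration("top")
P=cloud(c,d);hsv=cv2.cvtColor(i,cv2.COLOR_BGR2HSV);H,S,V=[hsv[...,k].astype(int) for k in range(3)]
R=np.zeros((384,512),bool);R[80:290,80:450]=1
np.set_printoptions(precision=4,suppress=True)
for n,m,zz in(("white",(S<50)&(V>140),.017),("blue",(H>108)&(H<128)&(S>150)&(V>60),.06),("red",((H<5)|(H>175))&(S>150)&(V>80),.02),("green",(H>50)&(H<75)&(S>100),.018),("beige",(H>8)&(H<22)&(S>80)&(V>130),.069),("yellow",(H>23)&(H<35)&(S>150),.06),("purple",(H>130)&(H<160)&(S>100),.06)):
    for a,ce,mm in blobs(m&R,6):
        rr=cv2.minAreaRect(np.argwhere(mm)[:,::-1].astype(np.float32))
        print(n,a,ce.round(1),"plane",onz(c,ce,zz)[0],"depthz max/med",np.percentile(P[mm][:,2],[95,50]), "rect",np.round(rr[0],1),np.round(rr[1],1),round(rr[2],1))
E
```

```text
white 428 [206.2 127.5] plane [0.7768 0.1116 0.017 ] depthz max/med [0.1205 0.1038] rect [205.4 126.1] [25.6 25.9] 71.6
white 387 [347.7 126.2] plane [ 0.7793 -0.2806  0.017 ] depthz max/med [0.1214 0.1052] rect [348.  124.8] [25.8 23. ] 33.7
white 6 [342.7 136.8] plane [ 0.7491 -0.2656  0.017 ] depthz max/med [0.0722 0.0682] rect [342.6 136.8] [3.6 0.9] 26.6
white 172 [105.5 164.5] plane [0.6739 0.3855 0.017 ] depthz max/med [0.0756 0.0293] rect [105.5 164. ] [14. 13.] 90.0
white 339 [275.9 202.1] plane [ 0.5685 -0.0792  0.017 ] depthz max/med [0.0336 0.0165] rect [273.3 201.1] [21.  34.1] 10.5
white 2849 [333.  212.9] plane [ 0.5384 -0.2332  0.017 ] depthz max/med [0.0446 0.0156] rect [334.7 213.1] [98.9 34.2] 11.0
white 959 [145.6 219.7] plane [0.5222 0.272  0.017 ] depthz max/med [0.0199 0.0149] rect [143.6 219.5] [25.6 61.3] 74.3
white 746 [406.6 254.8] plane [ 0.4253 -0.4268  0.017 ] depthz max/med [0.026 0.022] rect [406.7 254.6] [17.5 43.1] 66.8
white 69 [297.2 268. ] plane [ 0.3919 -0.1339  0.017 ] depthz max/med [0.011 0.007] rect [298.1 267.8] [11.1  9.8] 71.6
blue 123 [20
[... 1067 characters left out ...]
06 [134.7 221.4] plane [0.5141 0.2878 0.069 ] depthz max/med [0.0713 0.0641] rect [134.9 221.3] [17.  9.] 76.0
beige 106 [121.3 224.3] plane [0.5068 0.322  0.069 ] depthz max/med [0.0718 0.065 ] rect [121.8 224.6] [16.7  9.4] 70.0
yellow 70 [142.  260.5] plane [0.4143 0.2685 0.06  ] depthz max/med [0.0674 0.0626] rect [142.3 260.5] [11.3  6.4] 9.5
yellow 26 [151.6 261.3] plane [0.4121 0.2438 0.06  ] depthz max/med [0.0386 0.0311] rect [151.5 261.5] [5. 5.] 90.0
purple 139 [186.5 180.1] plane [0.6228 0.1575 0.06  ] depthz max/med [0.0657 0.0399] rect [186.5 180.5] [ 9. 17.] 0.0
purple 125 [198.1 208.8] plane [0.5468 0.1262 0.06  ] depthz max/med [0.0656 0.038 ] rect [198. 209.] [16.  8.] 90.0
```

```bash
cat >> h.py <<'E'
def go(p=None,yaw=None,s=None):
    """shift along the present tool axes and turn (about tool x) to world p with tool y at yaw deg"""
    s=s or sensors.observe();R=s["tool_rot"];out={}
    if p is not None: out["shift_mm"]=np.round(R.T@(np.array(p)-s["position"])*1000,1)
    if yaw is not None:
        a=np.radians(yaw);y=np.array([np.cos(a),np.sin(a),0]);x=np.array([0,0,-1.])
        T=np.c_[x,y,np.cross(x,y)];out["dr"]=np.round(cv2.Rodrigues(R.T@T)[0].ravel(),4)
    return out
E
python3 - <<'E'
from h import *
s=sensors.observe();c=cams.calibration("wrist");E=c["extrinsics"];R=s["tool_rot"]
print("cam in tool",R.T@(E[:3,3]-s["position"]),"\n",R.T@E[:3,:3],c["vertical_fov"])
print(go([.53,-.17,.25],-11.3))
E
```

```text
cam in tool [-0.14305234  0.00066179 -0.07585795] 
 [[-4.42504559e-04 -2.97656586e-01  9.54672908e-01]
 [ 9.99999899e-01 -6.17887234e-05  4.44249219e-04]
 [-7.32456858e-05  9.54673008e-01  2.97656584e-01]] 71.14943366245897
{'shift_mm': array([ -18.9, -160.6, -397.9]), 'dr': array([-9.098e-01, -8.000e-04,  1.000e-03])}
```

```bash
python3 -m crank '{"hand":[0,0,0,0,0],"translation":[[0.003,-0.018,-0.044],[0.006,-0.036,-0.088],[0.009,-0.055,-0.132],[0.012,-0.073,-0.176],[0.015,-0.092,-0.22]],"dr":[[0,0,0],[0,0,0],[0,0,0],[0,0,0],[0,0,0]]}'
python3 -m crank '{"hand":[0,0,0,0,0],"translation":[[0.003,-0.018,-0.044],[0.006,-0.036,-0.088],[0.009,-0.055,-0.132],[0.012,-0.073,-0.176],[0.016,-0.092,-0.22]],"dr":[[-0.14,0,0],[-0.28,0,0],[-0.42,0,0],[-0.56,0,0],[-0.7,0,0]]}'
python3 -m crank '{"hand":[0,0,0,0],"translation":[[0,0,0],[0,0,0],[0,0,0],[0,0,0]],"dr":[[-0.14,0,0],[-0.21,0,0],[-0.21,0,0],[-0.21,0,0]]}'
python3 - <<'E'
from h import *
s=sensors.observe();print(s["position"],s["tool_rot"],s["time_s"])
c=cams.calibration("wrist");i,d=cams.get_image("wrist");cv2.imwrite("pics/w1.png",i);np.savez("pics/w1.npz",i=i,d=d,E=c["extrinsics"],p=s["position"])
E
```

```text
time_s: 0.6
position: [0.4025, -0.3095, 0.216]
tool_rot: [[-0.0, 0.447, -0.895], [0.0, -0.895, -0.447], [-1.0, -0.0, 0.0]]
ft_force: [0.7, -1.5, -0.1]
grip_width: 0.0856
time_s: 1.1
position: [0.5582, -0.1287, 0.2]
tool_rot: [[-0.0, 0.921, -0.391], [0.0, -0.391, -0.921], [-1.0, -0.0, 0.0]]
ft_force: [0.0, -1.1, 0.5]
grip_width: 0.0856
time_s: 1.5
position: [0.5571, -0.1306, 0.2001]
tool_rot: [[-0.0, 0.98, -0.198], [0.0, -0.198, -0.98], [-1.0, -0.001, -0.0]]
ft_force: [-0.1, 0.3, -0.2]
grip_width: 0.0855
[ 0.55709573 -0.13056714  0.20010977] [[-4.61583880e-04  9.80199009e-01 -1.98014370e-01]
 [ 2.66528735e-04 -1.98014263e-01 -9.80199103e-01]
 [-9.99999858e-01 -5.05220624e-04 -1.69851010e-04]] 1.5
```

View pics/w1.png

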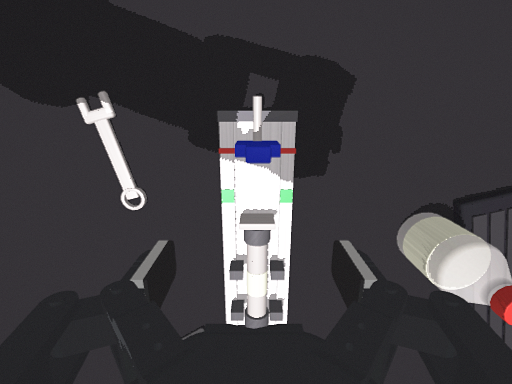

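```bash
python3 - <<'E'
from h import *
np.set_printoptions(precision=4,suppress=True)
z=np.load("pics/w1.npz");i=z["i"];d=z["d"];c=cams.calibration("wrist");c["extrinsics"]=z["E"]
P=cloud(c,d);hsv=cv2.cvtColor(i,cv2.COLOR_BGR2HSV);H,S,V=[hsv[...,k].astype(int) for k in range(3)]
g=[onz(c,b[1],.018)[0] for b in blobs((H>50)&(H<75)&(S>100),30)];print("green",g)
r=[onz(c,b[1],.02)[0] for b in blobs(((H<5)|(H>175))&(S>150)&(V>60)&(np.mgrid[:384,:512][1]<350),10)];print("red",r)
g=sorted(g,key=lambda p:p[0]);X=(g[1]-g[0])[:2];print("green across mm",np.linalg.norm(X)*1e3)
# axis from rail outer edges: white mask rows
m=(P[...,2]>.012)&(P[...,2]<.03)
E=[]
for row in range(160,205,3):
    u=np.where(m[row,200:320])[0]+200; E.append([onz(c,[u[0]-.5,row],.018)[0][:2],onz(c,[u[-1]+.5,row],.018)[0][:2]])
E=np.array(E)
for k in (0,1):
    f=cv2.fitLine(E[:,k].astype(np.float32),cv2.DIST_HUBER,0,.01,.01).ravel();print("edge dir",np.degrees(np.arctan2(f[1],f[0])),f[2:])
print("green yaw",np.degrees(np.arctan2(X[1],X[0])))
yaw=np.arctan2(X[1],X[0]);ex=np.array([np.cos(yaw),np.sin(yaw)]);ey=np.array([-ex[1],ex[0]])
G=(g[0]+g[1])[:2]/2;O=G-.030*ey;print("O",O,"yaw",np.degrees(yaw))
L=np.dstack([(P[...,:2]-O)@ex,(P[...,:2]-O)@ey])
print("col 258 profile row: cradle x,y,z (mm)")
for row in range(200,236,2): print(row,np.round(np.r_[L[row,258],P[row,258,2]]*1e3,1),i[row,258])
b=[b for b in blobs((H>108)&(H<128)&(S>150)&(V>40),40)]
for a,ce,mm in b:
    t=mm&(P[...,2]>.09);print("blue top",P[t].mean(0),(L[t].min(0),L[t].max(0)))
E
```

```text
green [array([ 0.5924, -0.1687,  0.018 ])]
red [array([ 0.5304, -0.097 ,  0.02  ]), array([ 0.6039, -0.1117,  0.02  ])]Traceback (most recent call last):
  File "<stdin>", line 7, in <module>
IndexError: list index out of range
```

```bash
cat > m1.py <<'E'
from h import *
np.set_printoptions(precision=4,suppress=True)
z=np.load("pics/w1.npz");i=z["i"];d=z["d"];c=cams.calibration("wrist");c["extrinsics"]=z["E"]
P=cloud(c,d);hsv=cv2.cvtColor(i,cv2.COLOR_BGR2HSV);H,S,V=[hsv[...,k].astype(int) for k in range(3)]
g=[(b[0],b[1],onz(c,b[1],.018)[0]) for b in blobs((H>40)&(H<85)&(S>70)&(V>60),30)];print("green",g)
g=sorted([q[2] for q in sorted(g,key=lambda q:q[0])[-2:]],key=lambda p:p[0])
r=sorted([onz(c,b[1],.02)[0] for b in blobs(((H<5)|(H>175))&(S>150)&(V>60)&(np.mgrid[:384,:512][1]<350),10)],key=lambda p:p[0])
X=(g[1]-g[0])[:2];Xr=(r[1]-r[0])[:2];A=((r[0]+r[1])-(g[0]+g[1]))[:2]/2
print("yaws: green",np.degrees(np.arctan2(X[1],X[0])),"red",np.degrees(np.arctan2(Xr[1],Xr[0])),"axis",np.degrees(np.arctan2(-A[0],A[1])),"green-red dist",np.linalg.norm(A))
yaw=np.arctan2(-A[0],A[1]);ex=np.array([np.cos(yaw),np.sin(yaw)]);ey=np.array([-ex[1],ex[0]])
G=(g[0]+g[1])[:2]/2;O=G-.030*ey;print("O",O,"yaw",np.degrees(yaw))
L=np.dstack([(P[...,:2]-O)@ex,(P[...,:2]-O)@ey])
for row in range(204,234,2): print(row,np.round(np.r_[L[row,258],P[row,258,2]]*1e3,1),i[row,258])
for a,ce,mm in blobs((H>108)&(H<128)&(S>150)&(V>40),40):
    t=mm&(P[...,2]>.09);print("blue top",P[t].mean(0),L[t].min(0),L[t].max(0))
E
python3 m1.py
```

```text
green [(np.int32(159), array([227.0943, 195.3774]), array([ 0.5187, -0.1535,  0.018 ])), (np.int32(168), array([286.0476, 195.625 ]), array([ 0.5922, -0.1687,  0.018 ]))]
yaws: green -11.65489873020265 red -11.31702030974811 axis -11.60105388656761 green-red dist 0.05797920617571392
O [ 0.5494 -0.1905] yaw -11.60105388656761
204 [ 2.1 15.5  9.7] [255 255 255]
206 [ 2.1 12.8 10. ] [255 255 255]
208 [ 2.1 10.3 10.7] [255 255 255]
210 [ 2.1  7.4 10.7] [161 158 164]
212 [ 2.1  5.  11.7] [168 165 170]
214 [ 2.1  4.  16.2] [112 113 118]
216 [ 2.   3.8 22.6] [116 116 121]
218 [ 1.9  3.7 29.1] [114 114 118]
220 [ 1.8  3.7 35.4] [117 118 123]
222 [ 1.7  3.8 41.8] [112 113 117]
224 [ 1.6  3.9 48. ] [241 241 247]
226 [ 1.6  1.3 48. ] [249 249 252]
228 [ 1.6 -2.2 46. ] [247 248 251]
230 [ 1.6 -4.3 47.2] [73 70 70]
232 [ 1.6 -6.4 48.4] [142 136 139]
blue top [ 0.5688 -0.096   0.1003] [-0.0112  0.088 ] [0.0121 0.1356]
```

```bash
python3 -m crank '{"hand":[0,0,0,0,0],"translation":[[0,-0.012,-0.042],[0,-0.024,-0.083],[0,-0.036,-0.125],[0,-0.048,-0.166],[0,-0.06,-0.208]],"dr":[[0,0,0],[0,0,0],[0,0,0],[0,0,0],[0,0,0]]}' >/dev/null
python3 -m crank '{"hand":[0,0,0,0,0],"translation":[[0,-0.012,-0.042],[0,-0.024,-0.083],[0,-0.036,-0.125],[0,-0.048,-0.166],[0,-0.06,-0.208]],"dr":[[-0.1,0,0],[-0.2,0,0],[-0.3,0,0],[-0.4,0,0],[-0.473,0,0]]}' >/dev/null
python3 -m crank '{"hand":[0,0],"translation":[[0,0,0],[0,0,0]],"dr":[[0,0,0],[0,0,0]]}'
cat > m2.py <<'E'
from h import *
import sys
np.set_printoptions(precision=4,suppress=True)
f=sys.argv[1]
s=sensors.observe();c=cams.calibration("wrist");i,d=cams.get_image("wrist");cv2.imwrite(f"pics/{f}.png",i);np.savez(f"pics/{f}.npz",i=i,d=d,E=c["extrinsics"],p=s["position"])
P=cloud(c,d);hsv=cv2.cvtColor(i,cv2.COLOR_BGR2HSV);H,S,V=[hsv[...,k].astype(int) for k in range(3)]
m=(H>8)&(H<22)&(S>60)&(P[...,2]>.063)&(P[...,2]<.078)
q=[]
for a,ce,mm in blobs(m,60):
    r=cv2.minAreaRect(P[mm][:,:2].astype(np.float32)*1000);o=onz(c,ce,.069)[0];q.append(o)
    print(a,ce.round(1),"centre",o,"z",np.median(P[mm][:,2]),"rect",np.round(r[0],1),np.round(r[1],1),round(r[2],1))
if len(q)>1:
    q=sorted(q,key=lambda p:p[1]);v=q[-1]-q[0];print("rack yaw",np.degrees(np.arctan2(-v[0],v[1])),"pitch",np.linalg.norm(v[:2])/(len(q)-1))
E
python3 m2.py w2
```

```text
time_s: 2.75
position: [0.5208, 0.3012, 0.2001]
tool_rot: [[-0.0, 0.962, 0.272], [-0.0, 0.272, -0.962], [-1.0, -0.0, 0.0]]
ft_force: [0.3, -0.1, -0.2]
grip_width: 0.0855
248 [249.3 156.9] centre [0.5092 0.3269 0.069 ] z 0.069467587141222 rect [511.2 328.1] [25.8 14.1] 14.9
232 [248.3 187.1] centre [0.5168 0.2955 0.069 ] z 0.0693293273634065 rect [519.5 294.4] [24.7 13.7] 15.9
142 [251.5 216.6] centre [0.5293 0.2639 0.069 ] z 0.06919081136128025 rect [530.  263.2] [24.5  6. ] 15.8
rack yaw 17.631780223207063 pitch 0.033085427068147995
```

View pics/w2.png

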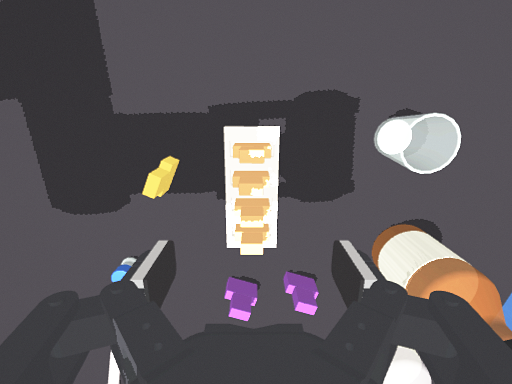

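```bash
python3 -m crank '{"hand":[0,0,0,0,0],"translation":[[0.02,-0.002,-0.0315],[0.06,-0.002,-0.0315],[0.1,-0.002,-0.0315],[0.14,-0.002,-0.0315],[0.158,-0.002,-0.0315]],"dr":[[0,0,0],[0,0,0],[0,0,0],[0,0,0],[0,0,0]]}' 60
python3 -m crank '{"hand":[0,255,255,255,255],"translation":[[0,0,0],[0,0,0],[0,0,0],[0,0,0],[0,0,0]],"dr":[[0,0,0],[0,0,0],[0,0,0],[0,0,0],[0,0,0]]}' 60
python3 -m crank '{"hand":[255,255,255],"translation":[[0,0,0],[0,0,0],[0,0,0]],"dr":[[0,0,0],[0,0,0],[0,0,0]]}' 60
python3 - <<'E'
from h import *
i,d=cams.get_image("wrist");cv2.imwrite("pics/w3.png",i)
E
```

```text
time_s: 3.3
position: [0.5096, 0.3284, 0.039]
tool_rot: [[-0.005, 0.963, 0.269], [-0.002, 0.269, -0.963], [-1.0, -0.005, 0.001]]
ft_force: [0.3, 0.1, -0.0]
grip_width: 0.0851
time_s: 3.8
position: [0.5109, 0.3308, 0.0433]
tool_rot: [[0.002, 0.962, 0.272], [0.001, 0.272, -0.962], [-1.0, 0.002, -0.0]]
ft_force: [0.9, -0.5, 1.0]
grip_width: 0.0286
time_s: 4.1
position: [0.5108, 0.3309, 0.0433]
tool_rot: [[0.001, 0.962, 0.273], [0.0, 0.273, -0.962], [-1.0, 0.002, -0.0]]
ft_force: [-1.9, -0.6, 6.3]
grip_width: 0.025
```

View pics/w3.png

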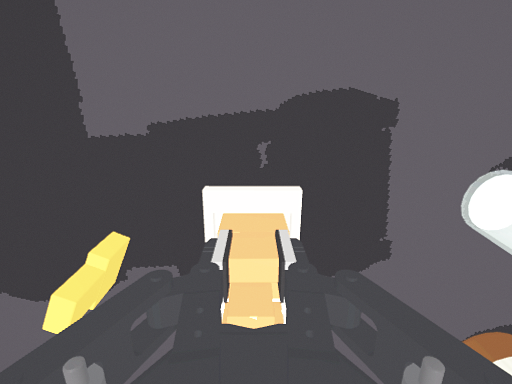

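```bash
python3 -m crank '{"hand":[255,255,255,255,255],"translation":[[-0.02,0,0],[-0.06,0,0],[-0.1,0,0],[-0.13,0,0],[-0.13,-0.005,0.025]],"dr":[[0,0,0],[0,0,0],[0,0,0],[0,0,0],[0,0,0]]}'
python3 -m crank '{"hand":[255,255,255,255,255],"translation":[[0,-0.009,0.045],[0,-0.018,0.091],[0,-0.027,0.137],[0,-0.036,0.183],[0,-0.045,0.229]],"dr":[[0,0,0],[0,0,0],[0,0,0],[0,0,0],[0,0,0]]}' >/dev/null
python3 -m crank '{"hand":[255,255,255,255,255],"translation":[[0,-0.009,0.047],[0,-0.018,0.094],[0,-0.027,0.141],[0,-0.036,0.188],[0,-0.046,0.23]],"dr":[[0.1,0,0],[0.2,0,0],[0.3,0,0],[0.4,0,0],[0.476,0,0]]}' >/dev/null
python3 -m crank '{"hand":[255,255],"translation":[[0,0,0],[0,0,0]],"dr":[[0,0,0],[0,0,0]]}'
python3 -c "
from h import *
print(go([.5534,-.1709,.06],-11.5))
i,d=cams.get_image('wrist');cv2.imwrite('pics/w4.png',i)"
```

```text
time_s: 4.65
position: [0.5136, 0.3075, 0.1769]
tool_rot: [[0.008, 0.961, 0.275], [0.004, 0.275, -0.961], [-1.0, 0.009, -0.001]]
ft_force: [0.5, -1.2, -0.2]
grip_width: 0.0249
time_s: 5.85
position: [0.5498, -0.1617, 0.1721]
tool_rot: [[-0.0, 0.98, -0.2], [0.001, -0.2, -0.98], [-1.0, -0.0, -0.0]]
ft_force: [1.1, 0.3, 0.3]
grip_width: 0.0248
{'shift_mm': array([112.1,   5.5,   8.4]), 'dr': array([-0.0005, -0.0005,  0.0005])}
```

View pics/w4.png

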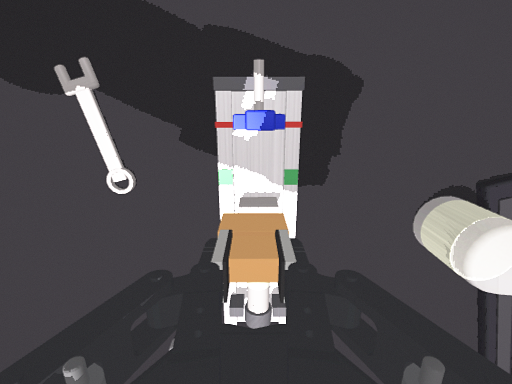

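```bash
python3 -m crank '{"hand":[255,255,255,255,255],"translation":[[0,0.0055,0.0085],[0,0.0055,0.0085],[0.04,0.0055,0.0085],[0.08,0.0055,0.0085],[0.112,0.0055,0.0085]],"dr":[[0,0,0],[0,0,0],[0,0,0],[0,0,0],[0,0,0]]}' >/dev/null
python3 -m crank '{"hand":[255,255,255,255],"translation":[[0,0,0],[0.004,0,0],[0.009,0,0],[0.012,0,0]],"dr":[[0,0,0],[0,0,0],[0,0,0],[0,0,0]]}'
python3 -c "
from h import *
i,d=cams.get_image('wrist');cv2.imwrite('pics/w5.png',i)"
```

```text
time_s: 6.8
position: [0.5543, -0.1707, 0.0494]
tool_rot: [[0.002, 0.98, -0.198], [-0.001, -0.198, -0.98], [-1.0, 0.002, 0.001]]
ft_force: [0.7, -0.2, -0.8]
grip_width: 0.0246
```

View pics/w5.png

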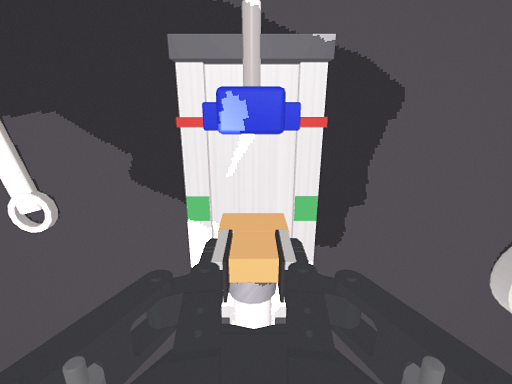

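```bash
python3 -m crank '{"hand":[255,255,255],"translation":[[0.0015,0,0.002],[0.0015,0,0.004],[0.0015,0,0.004]],"dr":[[0,0,0],[0,0,0],[0,0,0]]}'
python3 -m crank '{"hand":[255,255],"translation":[[0,0,0.002],[0,0,0.002]],"dr":[[0,0,0],[0,0,0]]}'
python3 -m crank '{"hand":[255,255],"translation":[[0,0,0.001],[0,0,0.001]],"dr":[[0,0,0],[0,0,0]]}'
```

```text
time_s: 7.15
position: [0.5532, -0.1748, 0.0474]
tool_rot: [[0.001, 0.98, -0.199], [-0.0, -0.199, -0.98], [-1.0, 0.001, 0.0]]
ft_force: [-0.2, -0.1, 3.9]
grip_width: 0.0249
time_s: 7.35
position: [0.5528, -0.1766, 0.0473]
tool_rot: [[0.001, 0.98, -0.199], [-0.0, -0.199, -0.98], [-1.0, 0.001, -0.0]]
ft_force: [-0.4, 2.5, 5.2]
grip_width: 0.0246
time_s: 7.55
position: [0.5527, -0.1773, 0.0474]
tool_rot: [[0.001, 0.98, -0.199], [0.0, -0.199, -0.98], [-1.0, 0.001, -0.0]]
ft_force: [-0.1, 3.0, 5.9]
grip_width: 0.0246
```

```bash
for k in 1; do python3 -m crank '{"hand":[255,255],"translation":[[-0.0005,0,0.001],[-0.0005,0,0.001]],"dr":[[0,0,0],[0,0,0]]}'
python3 -m crank '{"hand":[255,255],"translation":[[0,0,0.001],[0,0,0.001]],"dr":[[0,0,0],[0,0,0]]}'
python3 -m crank '{"hand":[255,255],"translation":[[0,0,0.001],[0,0,0.001]],"dr":[[0,0,0],[0,0,0]]}'; done | grep -v tool_rot
```

```text
time_s: 7.75
position: [0.5526, -0.1773, 0.0474]
ft_force: [3.3, 7.3, 2.1]
grip_width: 0.0247
time_s: 7.95
position: [0.5526, -0.1774, 0.0474]
ft_force: [4.8, 12.4, 2.5]
grip_width: 0.0248
time_s: 8.15
position: [0.5526, -0.1775, 0.0474]
ft_force: [6.1, 16.3, 3.7]
grip_width: 0.0247
```

```bash
python3 -m crank '{"hand":[255,100,0,0,0],"translation":[[0,0,-0.003],[0,0,-0.003],[0,0,-0.003],[0,0,-0.003],[0,0,-0.003]],"dr":[[0,0,0],[0,0,0],[0,0,0],[0,0,0],[0,0,0]]}'
python3 -m crank '{"hand":[0,0,0,0,0],"translation":[[0,0,0],[-0.02,0,0],[-0.06,0,0],[-0.1,0,0],[-0.13,0,0]],"dr":[[0,0,0],[0,0,0],[0,0,0],[0,0,0],[0,0,0]]}'
python3 -m crank '{"hand":[0,0,0,0,0],"translation":[[0,-0.013,-0.046],[0,-0.026,-0.092],[0,-0.038,-0.138],[0,-0.051,-0.184],[0,-0.064,-0.229]],"dr":[[0,0,0],[0,0,0],[0,0,0],[0,0,0],[0,0,0]]}' >/dev/null
python3 -m crank '{"hand":[0,0,0,0,0],"translation":[[0,-0.013,-0.046],[0,-0.026,-0.092],[0,-0.038,-0.138],[0,-0.051,-0.184],[0,-0.064,-0.229]],"dr":[[-0.1,0,0],[-0.2,0,0],[-0.3,0,0],[-0.4,0,0],[-0.476,0,0]]}' >/dev/null
python3 -m crank '{"hand":[0,0],"translation":[[0,0,0],[0,0,0]],"dr":[[0,0,0],[0,0,0]]}'
python3 m2.py w6
python3 -c "
from h import *
print(go([.5187,.2973,.0425],15.5))
i,d=cams.get_image('top');cv2.imwrite('pics/t6.png',cv2.resize(i[170:250,250:400],None,fx=5,fy=5))"
```

```text
time_s: 8.65
position: [0.5522, -0.1777, 0.0472]
tool_rot: [[-0.0, 0.98, -0.199], [-0.0, -0.199, -0.98], [-1.0, -0.0, 0.0]]
ft_force: [0.9, -0.9, 0.1]
grip_width: 0.0812
time_s: 9.15
position: [0.5525, -0.1776, 0.1799]
tool_rot: [[0.002, 0.98, -0.199], [-0.001, -0.199, -0.98], [-1.0, 0.002, 0.001]]
ft_force: [0.3, -0.1, 0.1]
grip_width: 0.0851
time_s: 10.35
position: [0.5175, 0.2975, 0.177]
tool_rot: [[-0.0, 0.962, 0.274], [-0.0, 0.274, -0.962], [-1.0, -0.0, 0.0]]
ft_force: [0.2, -1.1, -0.4]
grip_width: 0.0851
298 [253. 191.] centre [0.5176 0.2957 0.069 ] z 0.06941777105386884 rect [519.5 294.6] [24.6 13.5] 15.6
250 [255.7 224.5] centre [0.53   0.2622 0.069 ] z 0.06920940636609002 rect [530.7 259.4] [25.8 13.6] 15.5
65 [255.  250.1] centre [0.5374 0.2339 0.069 ] z 0.06585940126151896 rect [537.9 232.2] [23.6  1.8] 14.5
rack yaw 17.73182128289454 pitch 0.03244303289619793
{'shift_mm': array([134.7,   1.1,  -0.6]), 'dr': array([0.005 , 0.0004, 0.0004])}
```

View pics/t6.png

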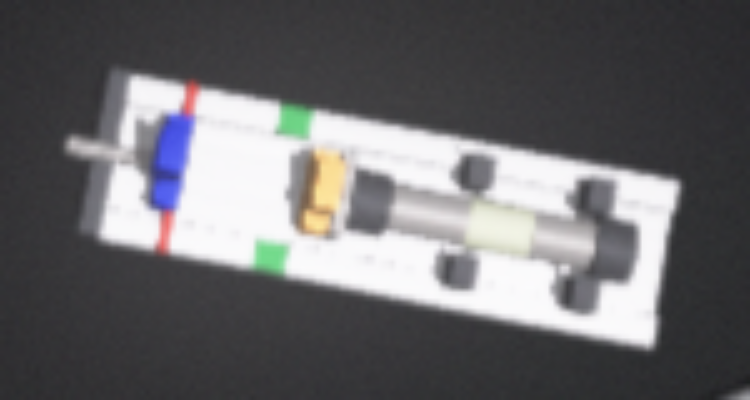

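```bash
python3 -m crank '{"hand":[0,0,0,0,0],"translation":[[0.03,0.001,-0.0015],[0.07,0.001,-0.0015],[0.11,0.001,-0.0015],[0.1335,0.001,-0.0015],[0.1335,0.001,-0.0015]],"dr":[[0,0,0],[0,0,0],[0,0,0],[0,0,0],[0,0,0]]}' 60
python3 -m crank '{"hand":[255,255,255,255,255],"translation":[[0,0,0],[0,0,0],[0,0,0],[0,0,0],[0,0,0]],"dr":[[0,0,0],[0,0,0],[0,0,0],[0,0,0],[0,0,0]]}' 60
python3 -m crank '{"hand":[255,255,255],"translation":[[0,0,0],[0,0,0],[0,0,0]],"dr":[[0,0,0],[0,0,0],[0,0,0]]}' 60
```

```text
time_s: 10.95
position: [0.5173, 0.2966, 0.041]
tool_rot: [[-0.006, 0.963, 0.27], [-0.002, 0.27, -0.963], [-1.0, -0.006, 0.0]]
ft_force: [0.9, 0.2, 0.9]
grip_width: 0.0851
time_s: 11.45
position: [0.5188, 0.2987, 0.0449]
tool_rot: [[0.002, 0.962, 0.273], [0.0, 0.273, -0.962], [-1.0, 0.002, 0.0]]
ft_force: [-1.4, -1.4, 5.9]
grip_width: 0.025
time_s: 11.75
position: [0.5188, 0.2988, 0.0449]
tool_rot: [[0.002, 0.962, 0.273], [0.0, 0.273, -0.962], [-1.0, 0.002, 0.0]]
ft_force: [-2.3, -1.1, 5.7]
grip_width: 0.0249
```

```bash
python3 -m crank '{"hand":[255,255,255,255,255],"translation":[[-0.02,0,0],[-0.06,0,0],[-0.1,0,0],[-0.13,0,0],[-0.13,0,0]],"dr":[[0,0,0],[0,0,0],[0,0,0],[0,0,0],[0,0,0]]}'|grep -v rot
python3 -m crank '{"hand":[255,255,255,255,255],"translation":[[0,-0.009,0.045],[0,-0.018,0.09],[0,-0.027,0.135],[0,-0.036,0.18],[0,-0.045,0.225]],"dr":[[0,0,0],[0,0,0],[0,0,0],[0,0,0],[0,0,0]]}' >/dev/null
python3 -m crank '{"hand":[255,255,255,255,255],"translation":[[0,-0.009,0.045],[0,-0.018,0.09],[0,-0.027,0.135],[0,-0.036,0.18],[0,-0.044,0.225]],"dr":[[0.1,0,0],[0.2,0,0],[0.3,0,0],[0.4,0,0],[0.476,0,0]]}' >/dev/null
python3 -m crank '{"hand":[255,255],"translation":[[0,0,0],[0,0,0]],"dr":[[0,0,0],[0,0,0]]}'
python3 -c "
from h import *
print(go([.5560,-.1582,.062],-11.5))"
```

```text
time_s: 12.25
position: [0.5199, 0.2993, 0.1785]
ft_force: [0.4, 0.0, -1.0]
grip_width: 0.0247
time_s: 13.45
position: [0.555, -0.1592, 0.1728]
tool_rot: [[-0.002, 0.98, -0.2], [0.001, -0.2, -0.98], [-1.0, -0.002, -0.001]]
ft_force: [0.8, 1.2, -1.6]
grip_width: 0.0248
{'shift_mm': array([110.8,   1. ,  -1.1]), 'dr': array([-0.0007, -0.0008,  0.0017])}
```

```bash
python3 -m crank '{"hand":[255,255,255,255,255],"translation":[[0.02,0.001,-0.001],[0.06,0.001,-0.001],[0.09,0.001,-0.001],[0.11,0.001,-0.001],[0.11,0.001,-0.001]],"dr":[[0,0,0],[0,0,0],[0,0,0],[0,0,0],[0,0,0]]}' |grep -v rot
python3 -m crank '{"hand":[255,255,255,255],"translation":[[0.005,0,0],[0.009,0,0],[0.012,0,0],[0.0125,0,0]],"dr":[[0,0,0],[0,0,0],[0,0,0],[0,0,0]]}'|grep -v rot
python3 -m crank '{"hand":[255,255],"translation":[[0,0,0.002],[0,0,0.002]],"dr":[[0,0,0],[0,0,0]]}'|grep -v rot
python3 -m crank '{"hand":[255,255],"translation":[[0,0,0.002],[0,0,0.002]],"dr":[[0,0,0],[0,0,0]]}'|grep -v rot
```

```text
time_s: 13.95
position: [0.5551, -0.1557, 0.0612]
ft_force: [0.2, -0.0, -0.6]
grip_width: 0.0248
time_s: 14.35
position: [0.5566, -0.1578, 0.0516]
ft_force: [0.1, -0.6, -1.8]
grip_width: 0.0244
time_s: 14.55
position: [0.5563, -0.1601, 0.0517]
ft_force: [0.9, 0.3, -0.8]
grip_width: 0.0248
time_s: 14.75
position: [0.5559, -0.1615, 0.0516]
ft_force: [1.3, 3.4, 1.8]
grip_width: 0.0245
```

```bash
python3 -m crank '{"hand":[255,255,255],"translation":[[0,0,-0.002],[0.0015,0,-0.002],[0.003,0,-0.002]],"dr":[[0,0,0],[0,0,0],[0,0,0]]}' |grep -v rot
python3 -m crank '{"hand":[255,255],"translation":[[0,0,0.002],[0,0,0.002]],"dr":[[0,0,0],[0,0,0]]}'|grep -v rot
python3 -m crank '{"hand":[255,255],"translation":[[0,0,0.001],[0,0,0.001]],"dr":[[0,0,0],[0,0,0]]}'|grep -v rot
python3 -c "
from h import *
i,d=cams.get_image('wrist');cv2.imwrite('pics/w7.png',i)"
```

```text
time_s: 15.05
position: [0.5562, -0.1599, 0.0489]
ft_force: [-6.0, 2.3, 17.9]
grip_width: 0.0249
time_s: 15.25
position: [0.556, -0.1615, 0.049]
ft_force: [-1.2, 3.5, 6.5]
grip_width: 0.0248
time_s: 15.45
position: [0.556, -0.1616, 0.049]
ft_force: [0.7, 7.5, 7.9]
grip_width: 0.025
```

View pics/w7.png

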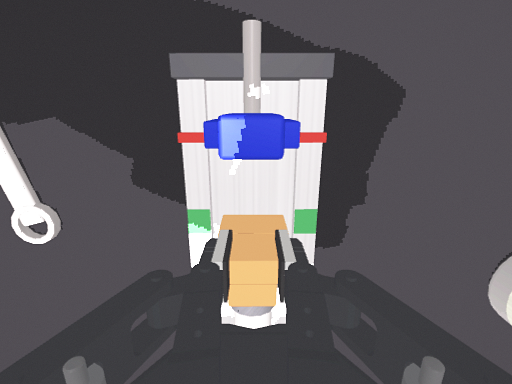

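```bash
python3 -m crank '{"hand":[255,100,0,0,0],"translation":[[-0.001,0,-0.001],[-0.001,0,-0.001],[-0.001,0,-0.001],[-0.001,0,-0.001],[-0.001,0,-0.001]],"dr":[[0,0,0],[0,0,0],[0,0,0],[0,0,0],[0,0,0]]}'|grep -v rot
python3 -m crank '{"hand":[0,0,0,0,0],"translation":[[0,0,0],[-0.02,0,0],[-0.05,0,0],[-0.09,0,0],[-0.11,0,-0.03]],"dr":[[0,0,0],[0,0,0],[0,0,0],[0,0,0],[0,0,0]]}' >/dev/null
python3 -m crank '{"hand":[0,0,0],"translation":[[0,0,-0.038],[0,0,-0.038],[0,0,-0.038]],"dr":[[0,0,0],[0,0,0],[0,0,0]]}' |grep -v rot
python3 -c "
from h import *
print(go([.5689,-.0945,.067],-11.5))
i,d=cams.get_image('top');cv2.imwrite('pics/t8.png',i)
i,d=cams.get_image('scene');cv2.imwrite('pics/s8.png',cv2.resize(i[130:260,100:420],None,fx=2.5,fy=2.5))"
```

```text
time_s: 16.0
position: [0.5557, -0.1619, 0.0492]
ft_force: [-0.5, -0.1, 0.4]
grip_width: 0.0812
time_s: 16.8
position: [0.5692, -0.0947, 0.1592]
ft_force: [0.2, -0.0, 0.3]
grip_width: 0.0855
{'shift_mm': array([92.2, -0.3, -0.2]), 'dr': array([0.0021, 0.0002, 0.0003])}
```

View pics/s8.png

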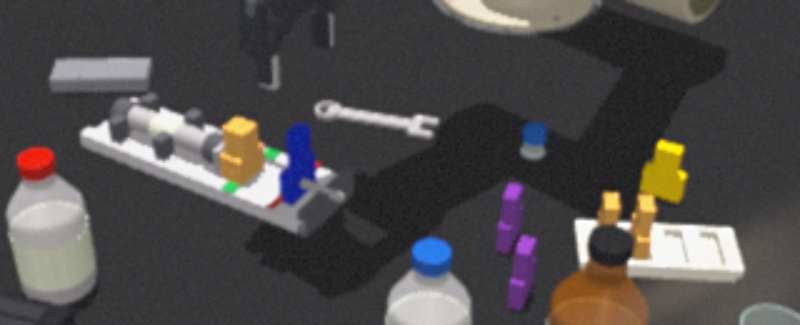

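```bash
python3 -m crank '{"hand":[0,0,0,0,0],"translation":[[0.03,0,0],[0.06,0,0],[0.085,0,0],[0.092,0,0],[0.092,0,0]],"dr":[[0,0,0],[0,0,0],[0,0,0],[0,0,0],[0,0,0]]}' 100|grep -v rot
python3 -m crank '{"hand":[0,255,255,255,255],"translation":[[0,0,0],[0,0,0],[0,0,0],[0,0,0],[0,0,0]],"dr":[[0,0,0],[0,0,0],[0,0,0],[0,0,0],[0,0,0]]}' 100|grep -v rot
python3 -m crank '{"hand":[255,255,255,255],"translation":[[0,0,0],[0,0,0],[0,0,0.008],[0,0,0.015]],"dr":[[0,0,0],[0,0,0],[0,0,0],[0,0,0]]}' 100
python3 -m crank '{"hand":[255,255,255,255,255],"translation":[[0,0,0.006],[0,0,0.012],[0,0,0.018],[0,0,0.024],[0,0,0.03]],"dr":[[0,0,0],[0,0,0],[0,0,0],[0,0,0],[0,0,0]]}' 100|grep -v rot
```

```text
time_s: 17.4
position: [0.5689, -0.0958, 0.0667]
ft_force: [0.2, -0.2, -0.1]
grip_width: 0.0855
time_s: 17.9
position: [0.5694, -0.0951, 0.0677]
ft_force: [-0.2, -0.1, -0.2]
grip_width: 0.0282
time_s: 18.3
position: [0.5658, -0.1089, 0.068]
tool_rot: [[-0.001, 0.98, -0.198], [0.001, -0.198, -0.98], [-1.0, -0.001, -0.001]]
ft_force: [-4.0, 4.8, 8.5]
grip_width: 0.0221
time_s: 18.8
position: [0.5599, -0.1382, 0.068]
ft_force: [-2.3, 5.8, 8.0]
grip_width: 0.0224
```

```bash
python3 -m crank '{"hand":[255,255,255],"translation":[[0,0,0.003],[0,0,0.006],[0,0,0.006]],"dr":[[0,0,0],[0,0,0],[0,0,0]]}'|grep -v rot
python3 -m crank '{"hand":[255,255],"translation":[[0,0,0.0015],[0,0,0.0015]],"dr":[[0,0,0],[0,0,0]]}'|grep -v rot
python3 -m crank '{"hand":[255,255],"translation":[[0,0,0.0015],[0,0,0.0015]],"dr":[[0,0,0],[0,0,0]]}'|grep -v rot
python3 -m crank '{"hand":[255,255],"translation":[[0,0,0.0015],[0,0,0.0015]],"dr":[[0,0,0],[0,0,0]]}'|grep -v rot
```

```text
time_s: 19.1
position: [0.5586, -0.1442, 0.068]
ft_force: [-3.6, 5.8, 7.8]
grip_width: 0.0221
time_s: 19.3
position: [0.5584, -0.1455, 0.068]
ft_force: [-3.9, 4.8, 8.1]
grip_width: 0.022
time_s: 19.5
position: [0.5581, -0.1468, 0.068]
ft_force: [-3.7, 6.7, 7.6]
grip_width: 0.0219
time_s: 19.7
position: [0.5581, -0.1468, 0.068]
ft_force: [-0.1, 14.3, 9.6]
grip_width: 0.0221
```

```bash
python3 -m crank '{"hand":[255,255,255,255],"translation":[[0,0,0.001],[0,0,0.002],[0,0,0.002],[0,0,0.002]],"dr":[[0,0,0],[0,0,0],[0,0,0],[0,0,0]]}'
python3 -m crank '{"hand":[255,255,255,255,255],"translation":[[0,0,0],[0,0,0],[0,0,0],[0,0,0],[0,0,0]],"dr":[[0,0,0],[0,0,0],[0,0,0],[0,0,0],[0,0,0]]}'|grep -v rot
python3 -c "
from h import *
i,d=cams.get_image('wrist');j,_=cams.get_image('top');s,_=cams.get_image('scene')
a=cv2.resize(i[150:342,140:372],(580,480));b=cv2.resize(s[140:240,120:250],None,fx=1.6,fy=1.6)
cv2.imwrite('pics/w9.png',np.hstack([a,np.vstack([cv2.resize(j[175:245,260:330],(220,240)),cv2.resize(s[160:230,150:250],(220,240))])]))"
```

```text
time_s: 20.1
position: [0.558, -0.1469, 0.068]
tool_rot: [[0.0, 0.98, -0.198], [0.007, -0.198, -0.98], [-1.0, -0.001, -0.007]]
ft_force: [1.3, 24.7, 10.3]
grip_width: 0.0222
time_s: 20.6
position: [0.5581, -0.1469, 0.068]
ft_force: [2.4, 23.9, 9.9]
grip_width: 0.0222
```

View pics/w9.png

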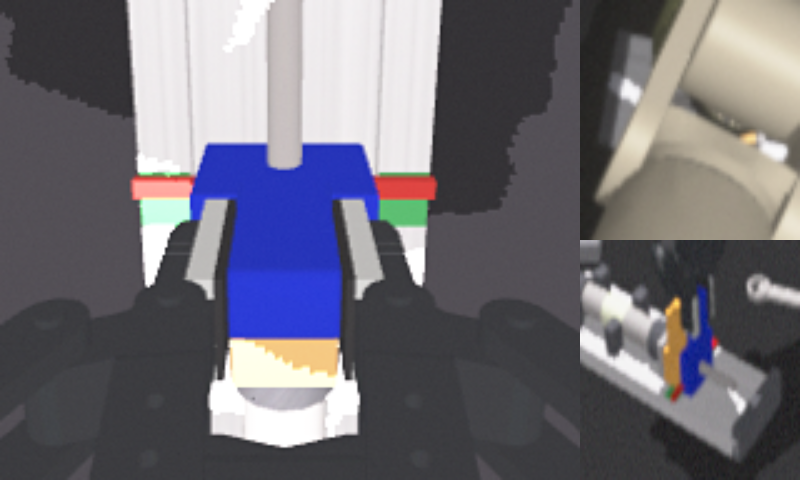

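```bash
python3 -c "
from rig import env,sensors
s=sensors.observe();print(s['time_s'],s['position'],s['ft_force'],s['grip_width'])
print(env.close_job())"
```

```text
20.75 [ 0.55806473 -0.14688681  0.06802991] [ 2.52354179 23.78662745 10.15982577] 0.022599523902961226
the job is handed in; nothing more can be done
None
```

I stood two spacers upright and face to face against the column and pushed the jaw tight onto them. I handed the job in at 20.75 s with the handle still gripped (100 N grip set) and pressed at about 24 N.

- **How many spacers:** I measured the column face at cradle y ≈ +3.8 mm. Two 14 mm spacers then give a reading of about 32 mm, where the band is 21 to 39 mm; one would have given about 18 mm and three about 46 mm.
- **Pointer reading:** The jaw stopped after about 52.7 mm of travel, which gives a reading of about 32 mm. In the last wrist picture the red pointer bar lies within the green band, with green on both sides of it. By eye that gives about 31 to 32 mm, so the two agree.
- **Tightness:** The jaw stopped moving while the push rose from about 6 N to 24 N and held there for the last 0.5 s. A steady upward force of about 8 to 10 N also showed at the wrist while the handle was held; I did not find its cause.
- **Rest of the bench:** The last view of the rack, taken before the jaw was pushed, showed the other two spacers still standing and the bottles and look-alikes in view unmoved. In the final pictures the arm hid most of the top view, and part of the stack was hidden behind the jaw, so I did not check those directly at the end.

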